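# Start the feeders, largest pot first

## Robot

A 6-joint arm with a two-finger parallel gripper is mounted at the origin on the work surface. World frame = base frame: x ahead of the robot, y to its left, z up, the work surface at z = 0. Lengths are in mm, angles in degrees, forces in N, time in s.
With the tool pointing down it reaches from about 350 to 850 mm from the base axis. Payload 8.1 kg.
Tool frame: the origin (TCP) lies on the centre line of the jaws, within the pads' length; the fingertips stand 19 mm ahead of it and the grasp point (between the pads) is the TCP (r.tip_reach is the z of the fingertips in the tool frame, in mm); z points along the fingers, y is the line along which they close (so a half turn about z gives the same grasp; the last joint's range is limited). The gripper opens to 85 mm and grips with 20 to 120 N. Pads are 22 mm wide; open, the fingers measure 114 mm over their backs; the gripper's body (76 mm by 85 mm) begins 54 mm behind the grasp point. The pads swing forward as they close: fully open they stand 13 mm farther back than shut.
Start: joints at [72.055, 7.471, 85.268, -0, 87.261, -4.893], TCP at [135.478, 584.509, 250.292] pointing down, gripper open.
Joint ranges: [-169.43, 169.43], [-51.17, 129.36], [1.28, 143.12], [-76.62, 256.62], [0, 156.53], [-152.29, 152.29]. Speed limits (degrees/s): [136.94, 136.94, 159.86, 180, 180, 180].

## Interface

Orientations are given as [roll, pitch, yaw] about the fixed x, y, z axes, in that order (R = Rz(yaw) Ry(pitch) Rx(roll)).
In Python, from bench import r gives the robot as it stands. The module is installed in compiled form; this text tells all that it offers.
- The arm moves only by the shell command python3 -m handwheel 'ROWS' [FORCE]. ROWS is JSON, a list of rows, each a list of 7 numbers: the shift along the tool's x, y, z in m, then the turn, a rotation vector about the tool's x, y, z in degrees, then the finger opening in m, from 0 to 0.0854. In form: [[tx, ty, tz, ax, ay, az, claw], ...]. A call has 1 to 8 rows; each row shifts and turns the commanded pose from where the row before left it, along the tool's axes as they then stand; what a row does not reach is not made up. A row lasts 1/12 s, in which the tool goes at most 41.7 mm and 7.16 degrees, less where a joint would pass 70% of its speed; a pose out of reach is approached as far as the arm can. A call with a gripper value outside its range is refused whole. The fingers move at their own pace and stop on an object; FORCE is the grip in N (left out, the last holds). Time passes only in rows, so rows that do not move let the fingers close. It gives the time, the measured TCP pose, the force, the opening and the grip force at its end, in the units of the state.
- r.sense(): the state, without advancing time (a new reading comes with each control period).
- r.snapshot(name): name is "scene" or "side" or "wrist"; returns (picture, depth): 400x640x3 uint8, blue, green, red; 400x640 float32, mm along the optical axis (not along the pixel's ray), 0 where there is no reading.
- r.calibration(name): a dict with "vfov" (degrees; the focal length in pixels is half the picture's height over the tangent of half this angle, whatever the lens; pixels are square), "cx", "cy" (the principal point, pixels), "rvec" (rotation vector, rad) and "tvec" (3), from world to camera coordinates, as OpenCV has them; the wrist camera has in their place "tool_from_camera" (4x4, takes a point from camera to tool coordinates, whose origin is the TCP and whose axes are the flange's). Camera axes: x right, y down, z forward; pixel columns grow to the right and rows downward; lengths in mm; the calibration is good to about 2 mm. A picture is of the moment at which its call begins: read the wrist's pose just before it. calibration takes no time and is no camera call.
- r.hand_in(): hands the job in; it is judged then, once.
The state is a dict: "time": time; "joint_pos": joint angles; "qd": joint speeds; "joint_efforts": joint torques, N m; "tool_pos": TCP position; "tcp_rot": TCP orientation; "ft_force": force on the tool from outside, world axes, zero at the start; "wrist_torque": the same for the moment, N m; "finger_gap": finger opening in mm; "grip_force": force on a finger pad.
Only numpy, scipy, OpenCV 4.12 (cv2) and the standard library are available. Lean on these libraries where they do the work, as an engineer would, in place of code of your own. Each camera call takes 0.05 s, during which the arm holds its last target. There are 200 camera calls.

## Task

Switch on the potting bench's feeders with the closed fingertips: first press the green end of the rocker on the grey control box fully down, then push the blue plunger in front of the largest pot fully home, then the one in front of the middle-sized pot, then the one in front of the smallest. They stay down by themselves. Do not pick up, shift or knock over the pots or anything else standing on the bench.

Things in the scene. Friction and masses are not known exactly. Their poses are not given: they have to be found in the camera images.
- control: grey box fixed to the bench, 130 (along its x) x 110 x 50 mm high, origin at the centre of its underside. A white paddle rocker 70 x 36 mm lies on top, pivoting about the box's y axis 60 mm above the bench; green mark on its +x end, red mark on its -x end.
- rocker (a joint): rocker angle in rad: 0 = off, green end raised; 0.4 = on, green end fully down (stop). It may start up to 0.03. No spring: it stays where it is left; about 2 N at the green mark moves it.
- rocker_green_end (a point): centre of the green mark on the top face of the paddle, 24 mm from the pivot; about 73 mm above the bench when off, about 10 mm lower when on. Moves with the rocker.
- station_large: feeder station fixed to the bench, carrying the large pot: grey base plate 220 (along its x) x 120 x 12 mm, origin at the centre of its underside. At x = -75 mm (the robot's side) a black housing of 48 mm diameter, top 42 mm above the bench, holds a blue plunger; the pot stands about x = +30 mm; a thin black spout post stands at x = +102 mm, arching back over the pot, 144 mm high.
- plunger_large (a joint): how far the blue plunger in front of the large pot is pushed down, in m: 0 = up, 0.010 = fully home (stop). It may start up to 0.001. No spring: it needs about 3 N and stays where it is left.
- plunger_large_top (a point): centre of the flat top of that plunger, 36 mm diameter, 58 mm above the bench when up, 48 mm when home. Moves with the plunger; pressed straight down.
- pot_large: the large of three terracotta-coloured plastic pots, loose and empty, rim 104 mm diameter, 95 mm high, origin at the centre of its underside, standing on its station's plate. Bystander.
- station_medium: feeder station fixed to the bench, carrying the medium pot: grey base plate 220 (along its x) x 120 x 12 mm, origin at the centre of its underside. At x = -75 mm (the robot's side) a black housing of 48 mm diameter, top 42 mm above the bench, holds a blue plunger; the pot stands about x = +30 mm; a thin black spout post stands at x = +102 mm, arching back over the pot, 144 mm high.
- plunger_medium (a joint): how far the blue plunger in front of the medium pot is pushed down, in m: 0 = up, 0.010 = fully home (stop). It may start up to 0.001. No spring: it needs about 3 N and stays where it is left.
- plunger_medium_top (a point): centre of the flat top of that plunger, 36 mm diameter, 58 mm above the bench when up, 48 mm when home. Moves with the plunger; pressed straight down.
- pot_medium: the medium of three terracotta-coloured plastic pots, loose and empty, rim 84 mm diameter, 78 mm high, origin at the centre of its underside, standing on its station's plate. Bystander.
- station_small: feeder station fixed to the bench, carrying the small pot: grey base plate 220 (along its x) x 120 x 12 mm, origin at the centre of its underside. At x = -75 mm (the robot's side) a black housing of 48 mm diameter, top 42 mm above the bench, holds a blue plunger; the pot stands about x = +30 mm; a thin black spout post stands at x = +102 mm, arching back over the pot, 144 mm high.
- plunger_small (a joint): how far the blue plunger in front of the small pot is pushed down, in m: 0 = up, 0.010 = fully home (stop). It may start up to 0.001. No spring: it needs about 3 N and stays where it is left.
- plunger_small_top (a point): centre of the flat top of that plunger, 36 mm diameter, 58 mm above the bench when up, 48 mm when home. Moves with the plunger; pressed straight down.
- pot_small: the small of three terracotta-coloured plastic pots, loose and empty, rim 64 mm diameter, 60 mm high, origin at the centre of its underside, standing on its station's plate. Bystander.
- saucer: blue glazed saucer, 112 mm diameter, 18 mm high, loose, origin at the centre of its underside. Bystander.
- spray_bottle: white push-button spray bottle, loose and upright, 66 mm diameter, 187 mm high, origin at the centre of its underside. Bystander.
- tamper: wooden tamper standing on its 70 mm disc, 118 mm high, loose, origin at the centre of its underside. Bystander.
- weeder: chrome hand weeder with dark wooden handle, lying flat, 310 mm long along its x (handle to -x, ends at x = -180 and about +132 mm), up to 26 mm high, loose, origin on its length at bench height. Bystander.

How it is judged (in metres and radians):
On the way, in this order (a step that is already met when the one before it is completed fails the run):
1. the green end of the rocker is pressed fully down by the fingers (value of joint rocker above 0.3 rad and contact force between the fingers and control above 0.3 N), for 0.05 s.
2. the large pot's plunger is pushed home by the fingers (value of joint plunger_large above 0.008 m and contact force between the fingers and station_large above 0.3 N), for 0.05 s.
3. then the medium pot's (value of joint plunger_medium above 0.008 m and contact force between the fingers and station_medium above 0.3 N), for 0.05 s.
4. then the small pot's (value of joint plunger_small above 0.008 m and contact force between the fingers and station_small above 0.3 N), for 0.05 s.
At the end, for the whole second after the job is handed in: rocker on (above 0.3 of 0.4 rad), all three plungers at least 7.5 of 10 mm down, every loose thing within 15 mm of where it started, upright (lying tools as they lay) and at rest (value of joint rocker above 0.3 rad and value of joint each of plunger_large, plunger_medium, plunger_small above 0.0075 m and distance of each of pot_large, pot_medium, pot_small, saucer, spray_bottle, tamper, weeder from where it was at the start of the episode below 0.015 m and angle between each of pot_large, pot_medium, pot_small, saucer, spray_bottle, tamper, weeder's own z axis and vertical below 0.2 rad and linear speed of each of pot_large, pot_medium, pot_small, saucer, spray_bottle, tamper, weeder below 0.03 m/s); the robot touches nothing.
It fails at once if a plunger is pushed down while the rocker is still off (value of joint rocker below 0.28 rad and value of joint any of plunger_large, plunger_medium, plunger_small above 0.004 m).
It fails at once if the medium or small pot's plunger is pushed down before the large pot's is home (value of joint plunger_large below 0.0075 m and value of joint any of plunger_medium, plunger_small above 0.004 m).
It fails at once if the small pot's plunger is pushed down before the medium pot's is home (value of joint plunger_medium below 0.0075 m and value of joint plunger_small above 0.004 m).
It fails at once if a pot or other loose thing is lifted, carried, tipped or shifted by more than 15 mm (distance of any of pot_large, pot_medium, pot_small, saucer, spray_bottle, tamper, weeder from where it was at the start of the episode above 0.015 m or angle between any of pot_large, pot_medium, pot_small, saucer, spray_bottle, tamper, weeder's own z axis and vertical above 0.3 rad).
It also fails if it takes over 64 s, if anything falls off the work surface, if the arm or the gripper's body presses on something with over 40 N, if the wrist force passes 120 N, or if a joint passes its speed limit or range.

## Working session

There is one attempt and no reset: what is moved stays moved. The work goes in short steps, Python scripts to look and compute and a shell command to move; the robot and the scene stay as the last step left them, time stands still between calls to the robot, and variables do not carry over. Pictures are saved under pics/ and viewed, at most 10 in all, crops included, and the job is handed in when it is done.

```bash
mkdir -p pics; python3 - <<'E'
from bench import r
import cv2,numpy as np
for n in("scene","side"):
    p,d=r.snapshot(n); cv2.imwrite(f"pics/{n}.png",p); np.savez(n,p=p,d=d); print(n,r.calibration(n),(d>0).mean())
s=r.sense();print(s["time"],s["tool_pos"],s["tcp_rot"],s["finger_gap"],r.tip_reach, r.calibration("wrist"))
E
```

```text
scene {'vfov': 51.858194299661136, 'cx': 326.35807776539554, 'cy': 200.11853381533507, 'rvec': array([ 1.94222993,  1.81756848, -0.57018364]), 'tvec': array([ -24.73232463, -464.59281803, 1663.02830549])} 0.996328125
side {'vfov': 49.18416173911827, 'cx': 323.1833208496102, 'cy': 200.55713417879466, 'rvec': array([ 2.38810661, -0.44767429,  0.18824936]), 'tvec': array([-582.47108681,  203.37648112, 1154.57857234])} 0.9959140625
0.1 [135.33141683 584.07601732 249.35139263] [-1.79906324e+02 -9.25521696e-03  1.66947572e+02] 85.22846055068446 19.0 {'vfov': 60.86350102116614, 'cx': 321.5758932328298, 'cy': 200.12872033698162, 'tool_from_camera': array([[ 6.18780412e-05, -9.52163032e-01, -3.05590503e-01,
         7.85715214e+01],
       [ 9.99999487e-01, -2.49940410e-04,  9.81254406e-04,
        -5.26982111e-02],
       [-1.01069359e-03, -3.05590407e-01,  9.52162529e-01,
        -1.25233796e+02],
       [ 0.00000000e+00,  0.00000000e+00,  0.00000000e+00,
         1.00000000e+00]])}
```

View pics/scene.png

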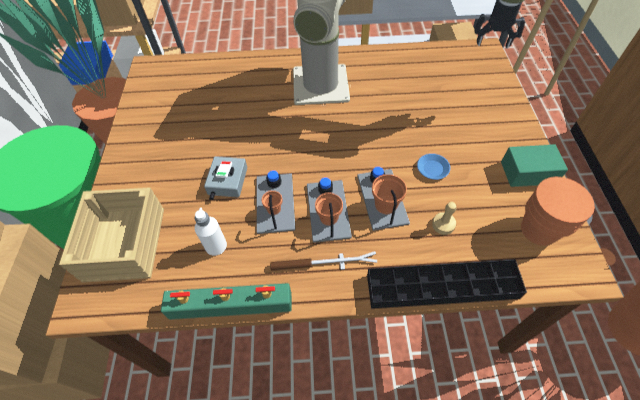

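View pics/side.png

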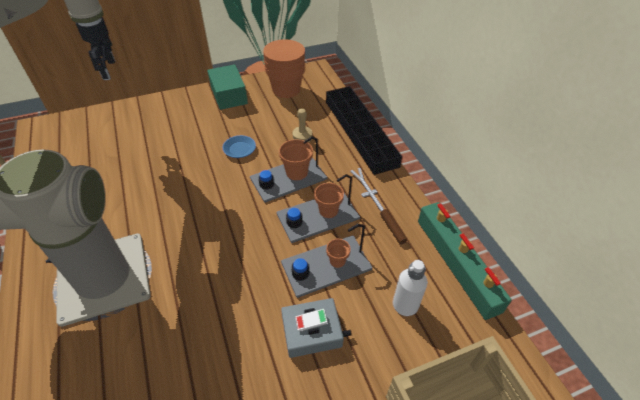

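The scene view shows the control box at about (225,175), the small, medium and large plungers at (273,178), (325,185) and (377,173), and the gripper far off at the top right. The side view shows plungers at (300,268), (294,217) and (266,179), with the rocker at (312,320), red end left and green end right. Next I'll measure these in both views.

```bash
cat > m.py <<'E'
import cv2,numpy as np
from bench import r
def cam(n):
    c=r.calibration(n); f=200/np.tan(np.radians(c["vfov"]/2))
    K=np.array([[f,0,c["cx"]],[0,f,c["cy"]],[0,0,1]]); R=cv2.Rodrigues(c["rvec"])[0]
    return K,R,c["tvec"].reshape(3,1)
def pts(uv,d,K,R,t):
    uv=np.asarray(uv,float); c=np.linalg.inv(K)@np.c_[uv,np.ones(len(uv))].T*d
    return (R.T@(c-t)).T
def plane(uv,z,K,R,t):
    o=(-R.T@t).ravel(); w=(R.T@np.linalg.inv(K)@np.r_[uv,1]); return o+w*(z-o[2])/w[2]
def mask(p,col):
    h=cv2.cvtColor(p,cv2.COLOR_BGR2HSV)
    lo,hi={"blue":((105,170,50),(130,255,255)),"green":((45,110,60),(85,255,255)),"red":((0,190,120),(6,255,255))}[col]
    return cv2.inRange(h,lo,hi)
E
python3 - <<'E'
from m import *
for n,roi in(("scene",(200,410,150,205)),("side",(245,340,160,340))):
    z=np.load(n+".npz");p,d=z["p"],z["d"];C=cam(n)
    for col in("blue","green","red"):
        m=mask(p,col); k=np.zeros_like(m);k[roi[2]:roi[3],roi[0]:roi[1]]=255;m&=k
        N,L,S,c=cv2.connectedComponentsWithStats(m)
        for i in range(1,N):
            if S[i,4]<8: continue
            v,u=np.where(L==i);P=pts(np.c_[u,v],d[v,u],*C)
            top=P[P[:,2]>np.percentile(P[:,2],90)-4]
            print(n,col,S[i,4],c[i].round(1),"mean",P.mean(0).round(1),"ztop",np.percentile(P[:,2],[10,50,90]).round(1),"topmid",((top.min(0)+top.max(0))/2).round(1),np.ptp(top,axis=0).round(0))
E
```

```text
scene blue 77 [377.3 171.8] mean [500.6 160.4  57.4] ztop [52.  58.3 61.5] topmid [499.9 161.1  61. ] [28. 30.  7.]
scene blue 92 [272.6 176. ] mean [ 492.3 -180.1   55.8] ztop [50.4 56.7 60.8] topmid [ 489.8 -180.1   59.9] [30. 29.  6.]
scene blue 96 [325.  183.2] mean [533.8 -12.1  56.4] ztop [49.4 57.4 60.9] topmid [531.9 -12.   60.3] [34. 32.  7.]
scene green 16 [221.  172.8] mean [ 481.4 -344.1   74.1] ztop [69.9 74.9 77.2] topmid [ 484.3 -343.6   76.3] [12. 26.  4.]
scene red 10 [225.6 162.3] mean [ 430.4 -335.2   64.3] ztop [62.7 64.5 66.3] topmid [ 431.1 -337.4   64.6] [ 6. 20.  3.]
side blue 95 [265.7 175.9] mean [497.9 154.9  55.7] ztop [48.1 57.3 60.5] topmid [497.9 159.7  60.7] [29. 32.  8.]
side blue 118 [293.8 214.2] mean [528.9 -18.5  55.5] ztop [46.5 57.5 60. ] topmid [528.9 -14.9  60. ] [32. 33.  8.]
side blue 147 [300.  265.7] mean [ 487.8 -186.6   55.9] ztop [47.5 57.6 60.2] topmid [ 488.5 -184.    58.9] [32. 32.  5.]
side green 41 [321.5 315.6] mean [ 485.1 -343.9   74.3] ztop [71.6 74.3 76.4] topmid [ 485.1 -344.2   75.6] [11. 24.  7.]
```

Both views agree to within about 5 mm, and the heights match the 58 and 73 mm given. The points are large (499,160), medium (530,-14), small (489,-182) and green mark (484,-344). I'll close the fingers, turn to yaw 180 and move at height towards the bench centre.

```bash
python3 -m handwheel '[[0,0,0,0,0,-6.5,0],[0,0,0,0,0,-6.5,0],[-0.022,-0.027,0,0,0,0,0],[-0.022,-0.027,0,0,0,0,0],[-0.022,-0.027,0,0,0,0,0],[-0.022,-0.027,0,0,0,0,0],[-0.022,-0.027,0,0,0,0,0],[-0.022,-0.027,0,0,0,0,0]]' 30
python3 -m handwheel '[[-0.022,-0.027,0,0,0,0,0],[-0.022,-0.027,0,0,0,0,0],[-0.022,-0.027,0,0,0,0,0],[-0.022,-0.027,0,0,0,0,0],[-0.022,-0.027,0,0,0,0,0],[-0.022,-0.027,0,0,0,0,0],[-0.022,-0.027,0,0,0,0,0],[-0.022,-0.027,0,0,0,0,0]]'
```

```text
time: 0.77
tool_pos: [267.8, 420.8, 249.8]
tcp_rot: [-180.0, -0.0, 180.0]
ft_force: [0.7, 0.4, 0.1]
finger_gap: 0.1
grip_force: 0.0
time: 1.43
tool_pos: [443.7, 204.6, 250.0]
tcp_rot: [-180.0, -0.0, 179.9]
ft_force: [0.5, 0.3, -0.4]
finger_gap: -0.1
grip_force: 0.0
```

```bash
python3 -m handwheel '[[-0.003,-0.034,0,0,0,0,0],[-0.003,-0.034,0,0,0,0,0],[-0.003,-0.034,0,0,0,0,0],[-0.003,-0.034,0,0,0,0,0],[-0.003,-0.034,0,0,0,0,0],[-0.003,-0.034,0,0,0,0,0],[-0.003,-0.034,0,0,0,0,0],[-0.003,-0.034,0,0,0,0,0]]'
python3 -m handwheel '[[-0.002,-0.034,0,0,0,0,0],[-0.002,-0.034,0,0,0,0,0],[-0.002,-0.034,0,0,0,0,0],[-0.002,-0.034,0,0,0,0,0],[-0.002,-0.034,0,0,0,0,0],[-0.002,-0.034,0,0,0,0,0],[-0.002,-0.034,0,0,0,0,0],[-0.002,-0.034,0,0,0,0,0]]'
python3 -m handwheel '[[0,0,0,0,0,0,0],[0,0,0,0,0,0,0]]'
cat >> m.py <<'E'
from scipy.spatial.transform import Rotation
def wcam():
    s=r.sense(); c=r.calibration("wrist"); f=200/np.tan(np.radians(c["vfov"]/2))
    K=np.array([[f,0,c["cx"]],[0,f,c["cy"]],[0,0,1]])
    T=np.eye(4);T[:3,:3]=Rotation.from_euler("xyz",s["tcp_rot"],degrees=True).as_matrix();T[:3,3]=s["tool_pos"]
    W=np.linalg.inv(T@c["tool_from_camera"]); return K,W[:3,:3],W[:3,3:]
def wlook(name):
    C=wcam();p,d=r.snapshot("wrist");cv2.imwrite(f"pics/{name}.png",p)
    for col in("blue","green","red"):
        N,L,S,c=cv2.connectedComponentsWithStats(mask(p,col))
        for i in range(1,N):
            if S[i,4]<150: continue
            v,u=np.where(L==i);P=pts(np.c_[u,v],d[v,u],*C);z=np.percentile(P[:,2],80)
            top=P[abs(P[:,2]-z)<(3 if col=="blue" else 30)]
            print(col,S[i,4],c[i].round(),"mean",top.mean(0).round(1),"mid",((top.min(0)+top.max(0))/2).round(1),np.ptp(top,axis=0).round(0))
E
python3 - <<'E'
from m import *
wlook("w1");print(r.sense()["tool_pos"])
E
```

```text
time: 2.1
tool_pos: [466.5, -67.4, 250.0]
tcp_rot: [180.0, -0.0, 179.9]
ft_force: [1.8, 0.4, 1.1]
finger_gap: -0.2
grip_force: 0.0
time: 2.77
tool_pos: [482.2, -339.4, 249.7]
tcp_rot: [180.0, -0.0, 179.9]
ft_force: [1.0, -0.2, 0.3]
finger_gap: -0.1
grip_force: 0.0
time: 2.93
tool_pos: [481.9, -339.2, 249.1]
tcp_rot: [179.9, -0.1, 179.8]
ft_force: [0.0, 0.8, 0.2]
finger_gap: 0.2
grip_force: 0.0
blue 1221 [483. 181.] mean [ 487.4 -181.8   59. ] mid [ 487.4 -181.2   59. ] [34. 34.  5.]
blue 528 [631. 219.] mean [531.1 -25.8  58.7] mid [529.8 -24.7  58.6] [29. 12.  5.]
green 458 [317. 184.] mean [ 483.9 -343.1   74.9] mid [ 483.9 -342.9   75. ] [17. 29.  6.]
[ 482.15780717 -337.97512894  249.35480315]
```

View pics/w1.png

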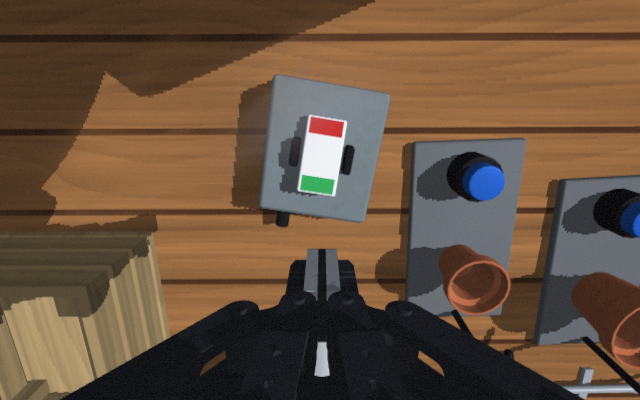

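The wrist view shows the green mark at (317,184), world (484,-343,75), which agrees with the fixed cameras. The path down is clear.

```bash
python3 -m handwheel '[[-0.005,-0.004,0.03,0,0,0,0],[0,0,0.03,0,0,0,0],[0,0,0.03,0,0,0,0],[0,0,0.03,0,0,0,0],[0,0,0.02,0,0,0,0],[0,0,0,0,0,0,0],[0,0,0,0,0,0,0]]'
python3 -m handwheel '[[0,0,0.004,0,0,0,0],[0,0,0.004,0,0,0,0],[0,0,0.004,0,0,0,0],[0,0,0.004,0,0,0,0],[0,0,0.002,0,0,0,0],[0,0,0.002,0,0,0,0],[0,0,0,0,0,0,0]]'
python3 -m handwheel '[[0,0,0.002,0,0,0,0],[0,0,0.002,0,0,0,0],[0,0,0,0,0,0,0],[0,0,0,0,0,0,0]]'
```

```text
time: 3.57
tool_pos: [487.1, -339.9, 109.4]
tcp_rot: [179.9, -0.1, -180.0]
ft_force: [-0.0, -0.7, 0.6]
finger_gap: -0.2
grip_force: 0.0
time: 4.15
tool_pos: [487.8, -341.9, 90.3]
tcp_rot: [-180.0, 0.0, 179.9]
ft_force: [0.3, -0.3, 1.7]
finger_gap: 0.0
grip_force: 0.2
time: 4.48
tool_pos: [487.6, -341.8, 86.2]
tcp_rot: [180.0, -0.0, 179.9]
ft_force: [0.8, 0.2, 1.5]
finger_gap: -0.1
grip_force: 0.7
```

Tips are now at about 67 mm with light contact. I'll go on to the stop.

```bash
python3 -m handwheel '[[0,0,0.001,0,0,0,0],[0,0,0.001,0,0,0,0],[0,0,0,0,0,0,0]]'
python3 -m handwheel '[[0,0,0.001,0,0,0,0],[0,0,0.001,0,0,0,0],[0,0,0,0,0,0,0]]'
python3 -m handwheel '[[0,0,0.001,0,0,0,0],[0,0,0,0,0,0,0],[0,0,0,0,0,0,0]]'
```

```text
time: 4.73
tool_pos: [488.0, -341.9, 84.4]
tcp_rot: [-180.0, 0.0, 179.9]
ft_force: [2.3, 0.3, 2.7]
finger_gap: 0.0
grip_force: 1.2
time: 4.98
tool_pos: [488.2, -342.0, 83.0]
tcp_rot: [-180.0, 0.1, 180.0]
ft_force: [2.9, 0.2, 5.8]
finger_gap: 0.3
grip_force: 2.9
time: 5.23
tool_pos: [488.3, -342.1, 82.7]
tcp_rot: [-180.0, 0.1, 180.0]
ft_force: [0.2, 1.7, 10.9]
finger_gap: 0.1
grip_force: 5.5
```

The force has jumped to 11 N with almost no travel, so the rocker is at its stop. I'll press slightly more, rise, and check.

```bash
python3 -m handwheel '[[0,0,0.001,0,0,0,0],[0,0,0,0,0,0,0]]'
python3 -m handwheel '[[0,0,-0.01,0,0,0,0],[0,0,-0.03,0,0,0,0],[0,0,-0.03,0,0,0,0],[0,0,-0.03,0,0,0,0],[0,0,-0.03,0,0,0,0],[0,0,-0.03,0,0,0,0],[0,0,0,0,0,0,0],[0,0,0,0,0,0,0]]'
python3 - <<'E'
from m import *
wlook("w2")
E
```

```text
time: 5.4
tool_pos: [488.3, -342.2, 82.5]
tcp_rot: [-179.9, 0.1, 180.0]
ft_force: [-1.6, 4.0, 16.4]
finger_gap: 0.3
grip_force: 7.9
time: 6.07
tool_pos: [488.2, -342.5, 242.6]
tcp_rot: [-179.9, 0.1, 179.9]
ft_force: [1.0, -1.1, -1.0]
finger_gap: 0.1
grip_force: 0.0
blue 1312 [491. 176.] mean [ 487.2 -182.    59. ] mid [ 487.7 -181.3   59. ] [34. 35.  5.]
blue 166 [636. 217.] mean [532.2 -28.7  50.8] mid [531.2 -27.5  51.3] [22.  7.  6.]
green 426 [320. 179.] mean [ 486.5 -343.7   65.4] mid [ 486.6 -343.8   65.3] [17. 30.  5.]
red 174 [340. 126.] mean [ 438.5 -327.1   75.6] mid [ 438.3 -329.3   75.8] [12. 17.  5.]
```

The rocker is on: the green mark dropped from 75 to 65 mm and the red one is now at 76. Next is the large plunger.

```bash
python3 -m handwheel '[[-0.001,0.033,0,0,0,0,0],[-0.001,0.033,0,0,0,0,0],[-0.001,0.033,0,0,0,0,0],[-0.001,0.033,0,0,0,0,0],[-0.001,0.033,0,0,0,0,0],[-0.001,0.033,0,0,0,0,0],[-0.001,0.033,0,0,0,0,0],[-0.001,0.033,0,0,0,0,0]]'
python3 -m handwheel '[[0,0.033,0,0,0,0,0],[0,0.033,0,0,0,0,0],[0,0.033,0,0,0,0,0],[0,0.033,0,0,0,0,0],[0,0.033,0,0,0,0,0],[0,0.033,0,0,0,0,0],[0,0.033,0,0,0,0,0],[0,0,0,0,0,0,0]]'
python3 - <<'E'
from m import *
wlook("w3");print(r.sense()["tool_pos"])
E
```

```text
time: 6.78
tool_pos: [494.2, -76.0, 237.7]
tcp_rot: [179.9, -0.2, 179.9]
ft_force: [-0.3, 0.2, 0.0]
finger_gap: 0.1
grip_force: 0.0
time: 7.45
tool_pos: [494.1, 157.9, 237.7]
tcp_rot: [179.9, -0.3, -179.8]
ft_force: [0.7, -0.4, 0.2]
finger_gap: -0.3
grip_force: 0.0
blue 1224 [325. 183.] mean [497.  162.6  59.5] mid [497.2 162.1  59.5] [34. 34.  5.]
blue 1106 [146. 215.] mean [528.4 -10.8  58.9] mid [528.8 -11.6  59. ] [33. 36.  5.]
[494.31056228 155.58367433 237.66803348]
```

View pics/w3.png

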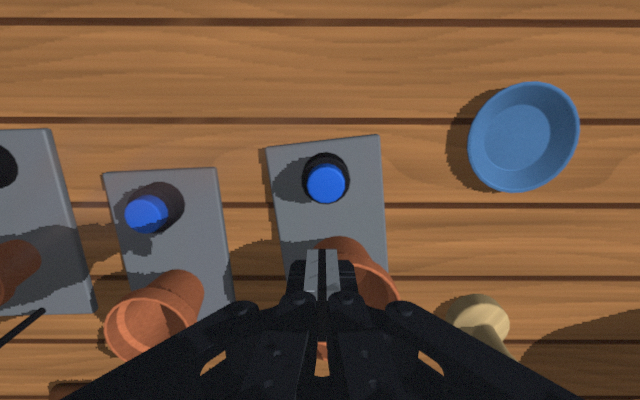

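The wrist view shows the large plunger at (325,183), world (497,162,59.5), with the pot directly behind the fingers. Descending.

```bash
python3 -m handwheel '[[0.001,0.005,0.03,0,0,0,0],[0,0,0.03,0,0,0,0],[0,0,0.03,0,0,0,0],[0,0,0.03,0,0,0,0],[0,0,0.02,0,0,0,0],[0,0,0,0,0,0,0],[0,0,0,0,0,0,0]]'
python3 -m handwheel '[[0,0,0.005,0,0,0,0],[0,0,0.005,0,0,0,0],[0,0,0.005,0,0,0,0],[0,0,0.003,0,0,0,0],[0,0,0.003,0,0,0,0],[0,0,0,0,0,0,0]]'
python3 -m handwheel '[[0,0,0.002,0,0,0,0],[0,0,0.002,0,0,0,0],[0,0,0.001,0,0,0,0],[0,0,0,0,0,0,0]]'
```

```text
time: 8.08
tool_pos: [493.1, 156.9, 98.1]
tcp_rot: [-179.9, -0.3, 179.9]
ft_force: [-0.4, 0.7, 0.5]
finger_gap: -0.3
grip_force: 0.0
time: 8.58
tool_pos: [494.8, 158.1, 78.8]
tcp_rot: [-180.0, -0.0, 180.0]
ft_force: [0.2, -0.2, 0.7]
finger_gap: -0.0
grip_force: 0.0
time: 8.92
tool_pos: [495.3, 158.3, 74.4]
tcp_rot: [180.0, 0.0, 180.0]
ft_force: [0.3, -0.0, 1.2]
finger_gap: -0.0
grip_force: 0.4
```

```bash
python3 -m handwheel '[[0,0,0.002,0,0,0,0],[0,0,0.002,0,0,0,0],[0,0,0.001,0,0,0,0],[0,0,0,0,0,0,0]]'
python3 -m handwheel '[[0,0,0.001,0,0,0,0],[0,0,0.001,0,0,0,0],[0,0,0,0,0,0,0]]'
python3 -m handwheel '[[0,0,0.001,0,0,0,0],[0,0,0.001,0,0,0,0],[0,0,0,0,0,0,0]]'
```

```text
time: 9.25
tool_pos: [495.2, 158.2, 69.1]
tcp_rot: [180.0, 0.0, 179.9]
ft_force: [0.2, 0.7, 0.1]
finger_gap: 0.3
grip_force: 0.6
time: 9.5
tool_pos: [495.2, 158.2, 67.2]
tcp_rot: [180.0, 0.0, 179.9]
ft_force: [1.2, 0.4, 1.4]
finger_gap: 0.1
grip_force: 0.7
time: 9.75
tool_pos: [495.3, 158.2, 66.9]
tcp_rot: [-180.0, -0.0, 180.0]
ft_force: [-7.2, -2.1, 18.5]
finger_gap: 0.0
grip_force: 9.2
```

At the stop (18 N, tip at 48 mm). I'll rise and move to the medium plunger.

```bash
python3 -m handwheel '[[0,0,-0.01,0,0,0,0],[0,0,-0.03,0,0,0,0],[0,0,-0.03,0,0,0,0],[0,0,-0.03,0,0,0,0],[0,0,-0.03,0,0,0,0],[0,0,-0.03,0,0,0,0],[0,0,-0.01,0,0,0,0],[0,0,0,0,0,0,0]]'
python3 -m handwheel '[[-0.005,-0.028,0,0,0,0,0],[-0.005,-0.028,0,0,0,0,0],[-0.005,-0.028,0,0,0,0,0],[-0.005,-0.028,0,0,0,0,0],[-0.005,-0.028,0,0,0,0,0],[-0.005,-0.028,0,0,0,0,0],[0,0,0,0,0,0,0],[0,0,0,0,0,0,0]]'
python3 - <<'E'
from m import *
wlook("w4");print(r.sense()["tool_pos"])
E
```

```text
time: 10.42
tool_pos: [496.8, 158.6, 239.1]
tcp_rot: [179.9, 0.3, 179.9]
ft_force: [0.6, 0.1, 1.5]
finger_gap: 0.1
grip_force: 0.0
time: 11.08
tool_pos: [524.0, -11.0, 233.0]
tcp_rot: [180.0, -0.2, 179.8]
ft_force: [0.1, 1.0, -0.5]
finger_gap: -0.2
grip_force: 0.0
blue 1265 [131. 142.] mean [ 487.6 -179.5   58.8] mid [ 487.8 -180.    58.8] [32. 34.  5.]
blue 1264 [510. 150.] mean [497.5 161.7  49.8] mid [497.7 162.   50. ] [34. 35.  5.]
blue 1240 [321. 186.] mean [528.6 -11.6  59.2] mid [529.  -11.5  59.5] [34. 34.  6.]
[524.04950527  -9.9311843  233.30444777]
```

The large plunger went from 59.5 to 49.8 mm, so it is home. The medium plunger is at (529,-12) and I'm over (524,-10).

```bash
python3 -m handwheel '[[-0.003,-0.001,0.03,0,0,0,0],[0,0,0.03,0,0,0,0],[0,0,0.03,0,0,0,0],[0,0,0.03,0,0,0,0],[0,0,0.02,0,0,0,0],[0,0,0.01,0,0,0,0],[0,0,0,0,0,0,0],[0,0,0,0,0,0,0]]'
python3 -m handwheel '[[0,0,0.003,0,0,0,0],[0,0,0.002,0,0,0,0],[0,0,0.002,0,0,0,0],[0,0,0.002,0,0,0,0],[0,0,0.002,0,0,0,0],[0,0,0.002,0,0,0,0],[0,0,0,0,0,0,0]]'
```

```text
time: 11.8
tool_pos: [527.7, -10.1, 85.3]
tcp_rot: [180.0, -0.1, -180.0]
ft_force: [0.4, -0.4, 0.8]
finger_gap: 0.2
grip_force: 0.0
time: 12.38
tool_pos: [528.3, -10.9, 72.4]
tcp_rot: [-180.0, 0.0, 179.9]
ft_force: [1.1, 0.3, 1.7]
finger_gap: 0.2
grip_force: 0.7
```

```bash
python3 -m handwheel '[[0,0,0.002,0,0,0,0],[0,0,0.002,0,0,0,0],[0,0,0.001,0,0,0,0],[0,0,0,0,0,0,0]]'
python3 -m handwheel '[[0,0,0.001,0,0,0,0],[0,0,0.001,0,0,0,0],[0,0,0,0,0,0,0]]'
```

```text
time: 12.72
tool_pos: [528.0, -10.9, 67.1]
tcp_rot: [-180.0, 0.0, 179.9]
ft_force: [1.4, 0.4, 1.6]
finger_gap: 0.1
grip_force: 0.8
time: 12.97
tool_pos: [528.1, -10.9, 66.9]
tcp_rot: [-180.0, -0.0, 180.0]
ft_force: [-6.6, 0.1, 18.5]
finger_gap: -0.3
grip_force: 9.0
```

Home. I'll move on to the small plunger at (488,-181).

```bash
python3 -m handwheel '[[0,0,-0.01,0,0,0,0],[0,0,-0.03,0,0,0,0],[0,0,-0.03,0,0,0,0],[0,0,-0.03,0,0,0,0],[0,0,-0.03,0,0,0,0],[0,0,-0.03,0,0,0,0],[0,0,-0.01,0,0,0,0],[0,0,0,0,0,0,0]]'
python3 -m handwheel '[[0.007,-0.028,0,0,0,0,0],[0.007,-0.028,0,0,0,0,0],[0.007,-0.028,0,0,0,0,0],[0.007,-0.028,0,0,0,0,0],[0.007,-0.028,0,0,0,0,0],[0.006,-0.028,0,0,0,0,0],[0,0,0,0,0,0,0],[0,0,0,0,0,0,0]]'
python3 - <<'E'
from m import *
wlook("w5");print(r.sense()["tool_pos"])
E
```

```text
time: 13.63
tool_pos: [529.6, -11.0, 238.9]
tcp_rot: [-180.0, 0.3, 180.0]
ft_force: [1.5, 0.6, 0.1]
finger_gap: 0.0
grip_force: 0.0
time: 14.3
tool_pos: [485.4, -179.5, 232.8]
tcp_rot: [179.9, -0.2, 179.8]
ft_force: [0.1, 0.2, -0.8]
finger_gap: 0.3
grip_force: 0.0
blue 1241 [320. 183.] mean [ 487.7 -180.8   58.8] mid [ 488.1 -180.8   58.7] [35. 34.  5.]
blue 1057 [492. 221.] mean [528.4 -12.8  49.7] mid [529.1 -12.2  49.8] [35. 36.  5.]
green 396 [138. 187.] mean [ 487.4 -342.6   65. ] mid [ 487.9 -342.9   65.4] [15. 31.  6.]
[ 485.81331814 -178.56446656  233.15385051]
```

The medium plunger is down at 49.7 mm. Pressing the small one.

```bash
python3 -m handwheel '[[-0.001,-0.001,0.03,0,0,0,0],[0,0,0.03,0,0,0,0],[0,0,0.03,0,0,0,0],[0,0,0.03,0,0,0,0],[0,0,0.02,0,0,0,0],[0,0,0.01,0,0,0,0],[0,0,0,0,0,0,0],[0,0,0,0,0,0,0]]'
python3 -m handwheel '[[0,0,0.003,0,0,0,0],[0,0,0.002,0,0,0,0],[0,0,0.002,0,0,0,0],[0,0,0.002,0,0,0,0],[0,0,0.002,0,0,0,0],[0,0,0.002,0,0,0,0],[0,0,0,0,0,0,0]]'
python3 -m handwheel '[[0,0,0.002,0,0,0,0],[0,0,0.002,0,0,0,0],[0,0,0.001,0,0,0,0],[0,0,0,0,0,0,0]]'
python3 -m handwheel '[[0,0,0.001,0,0,0,0],[0,0,0.001,0,0,0,0],[0,0,0,0,0,0,0]]'
```

```text
time: 15.02
tool_pos: [487.8, -178.9, 85.2]
tcp_rot: [180.0, -0.0, -180.0]
ft_force: [-0.3, -0.5, 0.8]
finger_gap: 0.5
grip_force: 0.0
time: 15.6
tool_pos: [488.1, -180.0, 72.4]
tcp_rot: [-180.0, 0.0, 179.9]
ft_force: [1.4, -0.1, 1.7]
finger_gap: -0.2
grip_force: 0.7
time: 15.93
tool_pos: [487.8, -179.9, 67.1]
tcp_rot: [-180.0, 0.0, 179.9]
ft_force: [1.1, -1.7, 1.8]
finger_gap: 0.1
grip_force: 0.8
time: 16.18
tool_pos: [488.0, -180.0, 66.9]
tcp_rot: [-180.0, -0.0, 180.0]
ft_force: [-6.9, 2.2, 17.7]
finger_gap: -0.3
grip_force: 9.1
```

```bash
python3 -m handwheel '[[0,0,-0.01,0,0,0,0],[0,0,-0.03,0,0,0,0],[0,0,-0.03,0,0,0,0],[0,0,-0.03,0,0,0,0],[0,0,-0.03,0,0,0,0],[0,0,-0.03,0,0,0,0],[0,0,-0.01,0,0,0,0],[0,0,0,0,0,0,0]]'
python3 -m handwheel '[[0,0,0,0,0,0,0],[0,0,0,0,0,0,0],[0,0,0,0,0,0,0],[0,0,0,0,0,0,0]]'
python3 - <<'E'
from m import *
wlook("w6")
p,_=r.snapshot("side");cv2.imwrite("pics/s2.png",p)
E
```

```text
time: 16.85
tool_pos: [489.3, -180.5, 238.9]
tcp_rot: [-179.9, 0.3, 180.0]
ft_force: [0.2, -0.1, -0.4]
finger_gap: 0.1
grip_force: 0.0
time: 17.18
tool_pos: [486.9, -179.4, 233.2]
tcp_rot: [179.9, -0.2, 179.9]
ft_force: [-0.6, -0.1, -0.5]
finger_gap: -0.1
grip_force: 0.0
blue 1117 [320. 180.] mean [ 487.7 -180.8   49.5] mid [ 488.  -180.7   49.5] [34. 35.  5.]
blue 1056 [492. 220.] mean [528.5 -12.9  49.7] mid [529.3 -12.2  49.7] [35. 35.  5.]
green 375 [138. 185.] mean [ 487.5 -342.2   65.1] mid [ 487.9 -343.4   65.1] [15. 30.  5.]
```

View pics/s2.png

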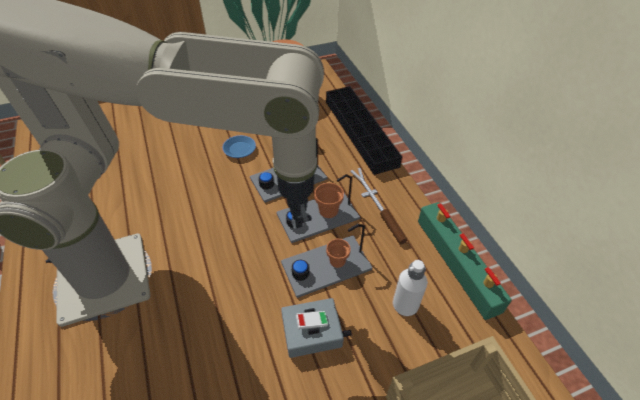

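The side view shows the small pot (338,252), medium pot (328,198), saucer, weeder and bottle where they started. The large pot and tamper are hidden behind the arm. All three plungers are down, the rocker is on, and the arm is clear.

```bash
python3 -c "
from bench import r
print(r.hand_in())"
```

```text
the job is handed in; nothing more can be done
None
```

The job is handed in at about 17 s: rocker on, then the large, medium and small plungers pushed home in that order. No bystander visible in the last side view had moved; the large pot and tamper were hidden behind the arm there, so I did not recheck them, and the hand-in returned no verdict.

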